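# Close the reagent bottle with its click cap

### The arm

A 7-joint arm with a two-finger parallel gripper is mounted at the origin on the work surface. World frame = base frame: x ahead of the robot, y to its left, z up, the work surface at z = 0. Lengths are in m, angles in rad, forces in N, time in s.
With the tool pointing down it reaches from about 0.425 to 0.975 m from the base axis. Payload 16.7 kg.
Tool frame: the origin (TCP) lies on the centre line of the jaws, within the pads' length; the fingertips stand 17 mm ahead of it and the grasp point (between the pads) lies 2 mm behind it; z points along the fingers, y is the line along which they close (so a half turn about z gives the same grasp; the last joint's range is limited). The gripper opens to 85 mm and grips with 20 to 120 N. Pads are 22 mm wide; open, the fingers measure 114 mm over their backs; the gripper's body (76 mm by 85 mm) begins 54 mm behind the grasp point. The pads swing forward as they close: fully open they stand 13 mm farther back than shut.
Start: joints at [1.113, 0.426, 0.074, 1.606, -0.034, 1.111, -0.067], TCP at [0.204, -0.643, 0.248] pointing down, gripper open.
Joint ranges: [-2.85, 2.85], [-0.5, 2.14], [-1.23, 1.37], [0.21, 2.46], [-1.02, 4.16], [0.16, 2.05], [-2.73, 2.73]. Speed limits (rad/s): [1.89, 1.89, 2.39, 2.39, 3.01, 3.01, 3.01].

### API

Orientations are given as a rotation vector (axis times angle).
In Python, from workcell import monitor, cams, env, models gives the robot as it stands.
- The arm moves only by the shell command python3 -m pendant 'ROWS' [FORCE]. ROWS is a JSON object of lists of equal length, an entry for each row: "offset": the shift along the tool's x, y, z in m, a list of three; "twist": the turn about the tool's z in rad; "gripper": the finger opening in m, from 0 to 0.0854. In form: {"offset": [[x, y, z], ...], "twist": [twist, ...], "gripper": [gripper, ...]}. A call has exactly 5 rows; each row is the pose to reach, as a shift and turn from the pose commanded when the call began, along the tool's axes at that moment; what a row does not reach only later rows make up. A row lasts 1/10 s, in which the tool goes at most 50 mm and 8.59 degrees, less where a joint would pass 70% of its speed; a pose out of reach is approached as far as the arm can. A call with a gripper value outside its range is refused whole. The fingers move at their own pace and stop on an object; FORCE is the grip in N (left out, the last holds). Time passes only in rows, so rows that repeat a pose let the fingers close, or fill a call up. It gives the time, the measured TCP pose, the force, the opening and the grip force at its end, in the units of the state.
- monitor.get_state(): the state, without advancing time (a new reading comes with each control period).
- cams.grab_frame(name): name is "scene" or "side" or "wrist"; returns (picture, depth): 420x560x3 uint8, red, green, blue; 420x560 float32, m along the optical axis (not along the pixel's ray), 0 where there is no reading.
- cams.camera_model(name): a dict with "mtx" (3x3 intrinsics, pixels), "world_from_camera" (4x4, takes a point from camera to world coordinates). Camera axes: x right, y down, z forward; pixel columns grow to the right and rows downward; lengths in m; the calibration is good to about 2 mm. A picture is of the moment at which its call begins: read the wrist's pose just before it. camera_model takes no time and is no camera call; for the wrist camera it gives the pose at the moment of the call.
- env.close_job(): hands the job in; it is judged then, once.
Trained networks look in the newest picture that a camera, given by its name, has taken for a name from the list of things; names that differ only in an ending like _2 or _b are one class to them, and where a whole thing is asked for, a point or a joint stands for the part that bears it (a point fixed in the world has none). Each returns a list of dicts, best first, with "p" (0 to 1); they miss things now and then, are a little off and sometimes report something else, mostly with a low value. They report only what shows in the picture. A call takes as long as a camera call. They do not tell look-alikes from the thing itself.
- models.trace(camera, target): "pixels" (420x560 bool, what is visible of it).
- models.pinpoint(camera, target): "position" ([x, y, z] in m, in world coordinates, good to about 4 mm: a listed point, or the origin of a listed thing).
The state is a dict: "t": time; "qpos": joint angles; "qvel": joint speeds; "effort": joint torques, N m; "tool_pos": TCP position; "orientation": TCP orientation; "wrist_force": force on the tool from outside, world axes, zero at the start; "moment": the same for the moment, N m; "gripper_width": opening from 0.0 (shut) to 1.0 (fully open); "grip_force": force on a finger pad.
Only numpy, scipy, OpenCV 4.12 (cv2) and the standard library are available. Lean on these libraries where they do the work, as an engineer would, in place of code of your own. Each camera call takes 0.05 s, during which the arm holds its last target. There are 200 camera calls.

### The job

Put the grey click cap from the rubber mat onto the mouth of the docked amber reagent bottle so that it drops fully home over the steel drive bar, then turn it clockwise (seen from above) until its ratchet clicks and slips: at least one click, at most three. Be gentle: do not force the cap against the bottle, let go of it at the end, and leave the other glassware alone.

Things in the scene. Friction and masses are not known exactly. Their poses are not given: they have to be found in the camera images.
- bottle: Amber reagent bottle in a square grey-and-white dock (110 x 110 x 30 mm) fixed to the bench. Origin: centre of the dock's underside, z up. Bottle body 70 mm across up to 108 mm high, shoulder to 130 mm, round white mouth collar 37 mm across from 142 to 166 mm high, its top edge bevelled 2 mm.
- spindle: Steel drive bar in the bottle's mouth: 32 mm long (its x), 6 mm thick (its y), 14 mm high. Origin on the bottle's axis at the mouth's top face, under the bar; z up. The bar turns about z: clockwise from above it screws shut with light friction (0.04 N m) through an unknown angle of 0.6 to 2.0 rad, then meets a solid stop.
- cap: Loose grey ribbed click cap, about 0.2 kg, 48 mm across (50 over the ribs), 42 mm high plus a rib 3 mm high, 36 mm long and 6 mm wide across its top along its own x. Origin: centre of its underside, z up. It stands upright on a 6 mm thick black rubber mat. Fully home, its origin is 16 mm below the spindle's origin and the cap stays free to turn with the bar.
- slot (a point): Centre of the mouth of the slot in the cap's inner socket, 18 mm above the cap's underside. Below it the open skirt has a 40 mm bore. The slot is 9 mm wide, 12 mm deep, runs along the cap's x (along its top rib) at the start, and takes the drive bar with about 0.13 rad of play. Across the bar, the cap stands 12 mm too high; turned into line, it drops.
- socket (a joint): The cap's ratchet: angle (rad) by which the cap's shell has slipped clockwise over its inner socket. 0 at the start, within 0.2 of 0 until the torque on the cap reaches about 0.2 N m; then it jumps one click for each 0.52 rad (30 degrees) of slip, the torque sinking sharply after each click.
- beaker: Bystander: glass beaker, 80 mm across, 100 mm high. Origin: centre of its underside.
- dish: Bystander: shallow glass dish, 90 mm across, 16 mm high. Origin: centre of its underside.
- cylinder_glass: Bystander: slim glass measuring cylinder, foot 68 mm across, 204 mm high. Origin: centre of its underside.
Mind the look-alikes: they are no part of the job. Of the things like the cap, leave any that is blue; of the rest the larger one is meant. Of the things like the bottle, leave any that is purple; of the rest the larger one is meant.

How it is judged:
On the way, in this order (a step that is already met when the one before it is completed fails the run):
1. the cap is fully home over the drive bar, its ratchet not yet slipped (z of cap in the frame of spindle below -0.0125 m and horizontal distance between cap and spindle below 0.004 m and value of joint socket below 0.26 rad), for 0.2 s.
2. with the cap home, the ratchet has slipped by at least one click (z of cap in the frame of spindle below -0.0125 m and value of joint socket above 0.4 rad), for 0.1 s.
At the end, for the whole second after the job is handed in: The cap stands still and upright (within 0.1 rad) fully home on the bottle, its origin at least 12.5 mm below the spindle's origin and within 4 mm of its axis, and its ratchet has slipped one to three clicks in all (0.4 to 1.83 rad) (all of step 2 and horizontal distance between cap and spindle below 0.004 m and angle between cap's own z axis and vertical below 0.1 rad and value of joint socket below 1.83 rad and linear speed of cap below 0.02 m/s); the robot touches nothing.
It fails at once if the cap is forced against the bottle with more than 60 N (contact force between cap and bottle above 60 N).
It fails at once if the gripper or arm pushes on the bottle with more than 10 N (contact force between the arm and bottle above 10 N).
It fails at once if the other glassware is moved by more than 20 mm (distance of any of beaker, dish, cylinder_glass from where it was at the start of the episode above 0.02 m).
It also fails if it takes over 72 s, if anything falls off the work surface, if the arm or the gripper's body presses on something with over 40 N, if the wrist force passes 120 N, or if a joint passes its speed limit or range.

## Working session

There is one attempt and no reset: what is moved stays moved. The work goes in short steps, Python scripts to look and compute and a shell command to move; the robot and the scene stay as the last step left them, time stands still between calls to the robot, and variables do not carry over. Pictures are saved under pics/ and viewed, at most 10 in all, crops included, and the job is handed in when it is done.

```bash
ls; mkdir -p pics
cat > h.py <<'E'
import numpy as np,cv2
from workcell import monitor,cams,env,models
from scipy.spatial.transform import Rotation as R
def save(n,im): cv2.imwrite('pics/'+n,im[:,:,::-1])
def pts(cam,depth,mask,M=None):
    m=M or cams.camera_model(cam);K=np.array(m['mtx']);T=np.array(m['world_from_camera'])
    v,u=np.nonzero(mask&(depth>0));z=depth[v,u]
    P=np.c_[(u-K[0,2])/K[0,0]*z,(v-K[1,2])/K[1,1]*z,z]
    return P@T[:3,:3].T+T[:3,3],u,v
E
python3 - <<'E'
from h import *
s=monitor.get_state();print({k:np.round(v,3) for k,v in s.items()})
ims=[]
for c in ['scene','side']:
    im,d=cams.grab_frame(c);ims.append(im);np.savez(f'{c}0.npz',im=im,d=d)
    for t in ['cap','bottle','spindle','beaker','dish','cylinder_glass']:
        for r in models.pinpoint(c,t): print(c,t,round(r['p'],2),np.round(r['position'],3))
    save(c+'0.png',im)
    print(c,np.round(cams.camera_model(c)['world_from_camera'],2).tolist())
E
```

```text
pics
{'t': np.float64(0.0), 'qpos': array([ 1.114,  0.427,  0.074,  1.607, -0.034,  1.111, -0.067]), 'qvel': array([-0.001, -0.002, -0.   , -0.001,  0.001, -0.   , -0.001]), 'effort': array([-1.0000e-03, -9.4986e+01,  3.7600e+00, -4.6353e+01,  1.9000e-02,
        1.0000e-02,  0.0000e+00]), 'tool_pos': array([ 0.204, -0.643,  0.248]), 'orientation': array([-3.103, -0.481,  0.   ]), 'wrist_force': array([-0.54 ,  1.   , -0.989]), 'moment': array([0.021, 0.001, 0.028]), 'grip_force': np.float64(0.0), 'gripper_width': np.float64(0.998)}
scene cap 0.75 [ 0.59  -0.206  0.006]
scene cap 0.67 [ 0.72  -0.175 -0.003]
scene cap 0.57 [ 0.713 -0.253 -0.   ]
scene bottle 0.77 [0.555 0.179 0.001]
scene bottle 0.7 [0.72  0.203 0.007]
scene bottle 0.57 [ 0.367  0.186 -0.002]
scene bottle 0.24 [0.511 0.399 0.002]
scene spindle 0.62 [0.366 0.184 0.17 ]
scene spindle 0.52 [0.715 0.204 0.129]
scene spindle 0.4 [0.555 0.179 0.166]
scene beaker 0.56 [0.509 0.399 0.004]
scene dish 0.84 [ 0.522 -0.436  0.002]
scene cylinder_glass 0.93 [ 0.714 -0.018  0.   ]
scene [[0.31, 0.71, -0.63, 1.24], [0.95, -0.22, 0.22, -0.22], [0.02, -0.67, -0.74, 0.94], [0.0, 0.0, 0.0, 1.0]]
side cap 0.77 [ 0.587 -0.206  0.007]
side cap 0.46 [ 0.71  -0.253 -0.002]
side cap 0.44 [ 0.72  -0.178 -0.001]
side bottle 0.9 [0.721 0.204 0.   ]
side bottle 0.67 [ 0.557  0.177 -0.002]
side bottle 0.56 [0.369 0.185 0.   ]
side spindle 0.52 [0.72  0.202 0.127]
side spindle 0.5 [0.554 0.181 0.167]
side spindle 0.42 [0.364 0.184 0.169]
side beaker 0.75 [ 0.513  0.403 -0.002]
side dish 0.74 [ 0.518 -0.441  0.003]
side cylinder_glass 0.94 [ 0.707 -0.022 -0.   ]
side [[-0.73, -0.38, 0.57, -0.22], [-0.69, 0.39, -0.61, 0.84], [0.01, -0.84, -0.54, 0.85], [0.0, 0.0, 0.0, 1.0]]
```

```bash
sleep 1
```

```text
(no output)
```

View pics/scene0.png

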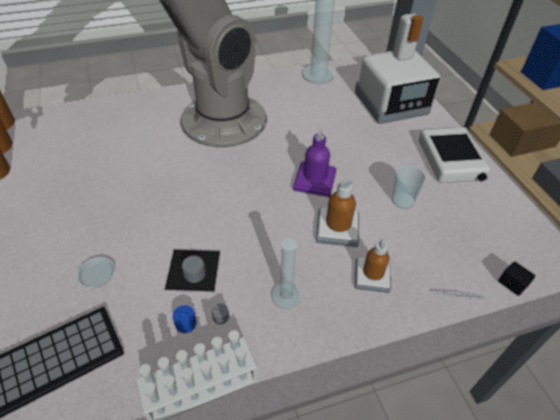

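Run:
```python
from h import *
for c in ['scene','side']:
    m=cams.camera_model(c);K=np.array(m['mtx']);W=np.linalg.inv(m['world_from_camera'])
    for n,p in [('capA',[.59,-.206,.05]),('capB',[.72,-.176,.04]),('capC',[.712,-.253,.04]),('botA',[.556,.178,.166]),('botB',[.72,.203,.13]),('botC',[.367,.186,.166])]:
        q=K@(W[:3]@np.r_[p,1]);print(c,n,np.round(q[:2]/q[2]))
```

```text
scene capA [193. 263.]
scene capB [219. 309.]
scene capC [183. 315.]
scene botA [344. 185.]
scene botB [382. 244.]
scene botC [319. 136.]
side capA [314. 194.]
side capB [282. 186.]
side capC [297. 180.]
side botA [240. 212.]
side botB [199. 205.]
side botC [287. 242.]
```

Cap candidates: the grey cap on the mat (193,268), a blue one (184,318) and a small grey one (220,313). I choose the grey one on the mat because it is the larger and not blue. Bottle candidates: purple (317,165), large amber (341,210) and small amber (377,262). I choose the large amber one. I'll check both in one crop.

Run:
```python
from h import *
im=np.load('scene0.npz')['im']
a=cv2.resize(im[235:335,150:250],(400,400),interpolation=cv2.INTER_CUBIC);b=cv2.resize(im[140:300,290:410][:, :],(300,400),interpolation=cv2.INTER_CUBIC)
save('crop1.png',np.hstack([a,b]))
d=np.load('scene0.npz')['d']
for n,(u0,u1,v0,v1) in dict(cap=(175,215,250,285),bot=(330,360,170,240)).items():
    m=np.zeros(d.shape,bool);m[v0:v1,u0:u1]=1
    P,_,_=pts('scene',d,m)
    Q=P[P[:,2]>(.043 if n=='cap' else .155)];print(n,len(Q),Q.min(0),Q.max(0),np.median(Q,0))
```

```text
cap 289 [ 0.56396271 -0.23158678  0.0430487 ] [ 0.61716899 -0.18417602  0.05366379] [ 0.59192906 -0.20780807  0.04695839]
bot 181 [0.53949085 0.1613419  0.15506888] [0.57733538 0.19570041 0.18323735] [0.56270179 0.17670012 0.16615502]
```

View pics/crop1.png

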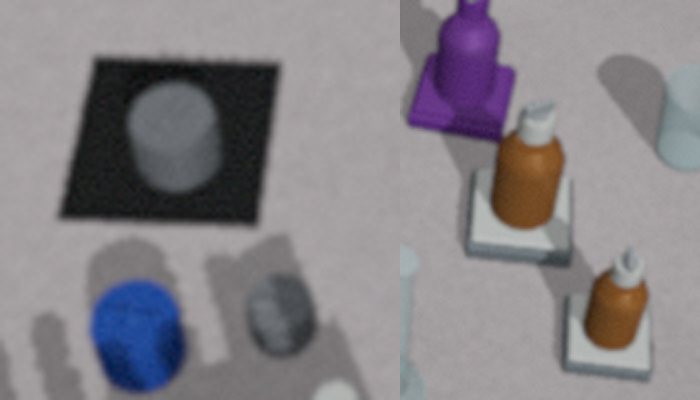

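```bash
python3 -m pendant '{"offset":[[0.04,-0.024,0],[0.083,-0.05,0],[0.125,-0.075,0],[0.166,-0.1,0],[0.2,-0.12,0]],"twist":[0,0,0,0,0],"gripper":[0.085,0.085,0.085,0.085,0.085]}'
```

```text
t: 1.2
tool_pos: [0.3604, -0.466, 0.2486]
orientation: [3.104, 0.484, 0.001]
wrist_force: [0.5, -1.2, -0.6]
gripper_width: 0.999
grip_force: 0.0
```

The crop confirms it: the larger grey cap stands on the black mat, and the larger amber bottle has the steel bar in its mouth. I carry on to above the cap.

```bash
python3 -m pendant '{"offset":[[0.04,-0.024,0],[0.08,-0.048,0],[0.12,-0.071,0],[0.16,-0.095,0],[0.2,-0.119,0]],"twist":[0,0,0,0,0],"gripper":[0.085,0.085,0.085,0.085,0.085]}' >/dev/null; python3 -m pendant '{"offset":[[0.035,-0.02,0],[0.065,-0.039,0],[0.09,-0.053,0],[0.098,-0.058,0],[0.098,-0.058,0]],"twist":[0,0,0,0,0],"gripper":[0.085,0.085,0.085,0.085,0.085]}'
python3 - <<'E'
from h import *
s=monitor.get_state();print(np.round(s['qpos'],3),s['tool_pos'])
im,d=cams.grab_frame('wrist');save('w1.png',im);np.savez('w1.npz',im=im,d=d)
for t in ['cap','slot']:
    for r in models.pinpoint('wrist',t): print(t,round(r['p'],2),np.round(r['position'],3))
m=np.ones(d.shape,bool);P,u,v=pts('wrist',d,m)
for lo,hi in [(.04,.0495),(.0498,.056)]:
    k=(P[:,2]>lo)&(P[:,2]<hi)&(np.hypot(P[:,0]-.59,P[:,1]+.207)<.035);Q=P[k]
    print(len(Q),Q.mean(0),Q.min(0),Q.max(0),u[k].mean(),v[k].mean())
    if lo>.045: 
        C=np.cov(Q[:,:2].T);w,V=np.linalg.eigh(C);print(w,V[:,1],np.arctan2(V[1,1],V[0,1]))
E
```

```text
t: 2.2
tool_pos: [0.5897, -0.2081, 0.2481]
orientation: [-3.103, -0.485, 0.0]
wrist_force: [-0.3, -0.8, -0.9]
gripper_width: 0.996
grip_force: 0.0
[ 0.368  0.352 -0.167  1.712  0.065  1.082 -1.081] [ 0.58972878 -0.20812651  0.24814083]
cap 0.82 [ 0.716 -0.181  0.   ]
cap 0.68 [ 0.592 -0.212  0.002]
cap 0.64 [ 0.707 -0.255 -0.003]
slot 0.82 [ 0.709 -0.253  0.017]
slot 0.78 [ 0.717 -0.173  0.015]
slot 0.69 [ 0.583 -0.21   0.019]
1199 [ 0.58769352 -0.21063224  0.04763573] [ 0.56243053 -0.2359762   0.04043538] [ 0.61136639 -0.1865454   0.04948221] 281.4637197664721 184.57214345287738
143 [ 0.58619926 -0.21097934  0.05087686] [ 0.56750444 -0.23217706  0.04981273] [ 0.59897955 -0.19630177  0.05265539] 281.4055944055944 186.67832167832168
[7.47038033e-06 1.08150231e-04] [-0.62782166  0.77835722] 2.249547730503384
```

View pics/w1.png

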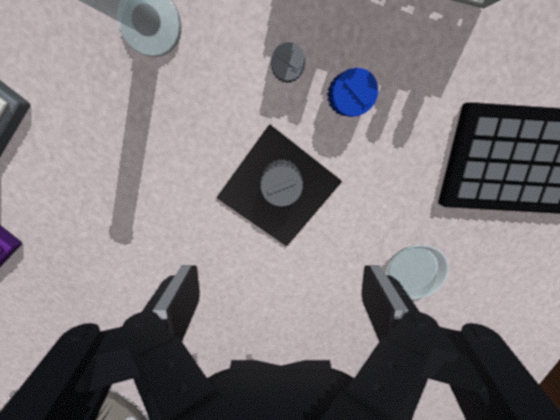

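The wrist view shows the cap on the mat at (281,184), with its rib tilted about 24° from the image's horizontal. The blue cap is at (353,92) and the small grey one at (288,62). I'll turn the wrist back to gain clockwise range while starting down.

```bash
python3 -m pendant '{"offset":[[-0.0026,0.0017,0.02],[-0.0026,0.0017,0.04],[-0.0026,0.0017,0.06],[-0.0026,0.0017,0.08],[-0.0026,0.0017,0.1]],"twist":[-0.14,-0.29,-0.44,-0.59,-0.74],"gripper":[0.085,0.085,0.085,0.085,0.085]}'
python3 -c "
from h import *
print(np.round(monitor.get_state()['qpos'],3))"
```

```text
t: 2.85
tool_pos: [0.5862, -0.2134, 0.1478]
orientation: [2.717, 1.577, -0.0]
wrist_force: [0.4, -0.4, -0.5]
gripper_width: 0.994
grip_force: 0.0
[ 0.477  0.464 -0.3    1.798  0.17   0.905 -0.418]
```

```bash
for i in 1; do python3 -m pendant '{"offset":[[0,0,0],[0,0,0],[0,0,0],[0,0,0],[0,0,0]],"twist":[-0.14,-0.29,-0.44,-0.59,-0.74],"gripper":[0.085,0.085,0.085,0.085,0.085]}'; python3 -m pendant '{"offset":[[0,0,0],[0,0,0],[0,0,0],[0,0,0],[0,0,0]],"twist":[-0.14,-0.29,-0.44,-0.59,-0.74],"gripper":[0.085,0.085,0.085,0.085,0.085]}';python3 -m pendant '{"offset":[[0,0,0],[0,0,0],[0,0,0],[0,0,0],[0,0,0]],"twist":[-0.14,-0.29,-0.44,-0.55,-0.55],"gripper":[0.085,0.085,0.085,0.085,0.085]}'; done
python3 - <<'E'
from h import *
s=monitor.get_state();print(np.round(s['qpos'],3),s['tool_pos'])
im,d=cams.grab_frame('wrist');save('w2.png',im);np.savez('w2.npz',im=im,d=d)
P,u,v=pts('wrist',d,np.ones(d.shape,bool))
for lo,hi in [(.04,.0495),(.0498,.056)]:
    k=(P[:,2]>lo)&(P[:,2]<hi)&(np.hypot(P[:,0]-.588,P[:,1]+.209)<.04);Q=P[k]
    print(len(Q),Q.mean(0),Q.min(0),Q.max(0),u[k].mean(),v[k].mean())
    C=np.cov(Q[:,:2].T);w,V=np.linalg.eigh(C);print(w,np.arctan2(V[1,1],V[0,1]))
r=R.from_rotvec(s['orientation']).as_matrix();print('toolx',r[:,0],'tooly',r[:,1])
E
```

```text
t: 3.35
tool_pos: [0.5863, -0.2135, 0.1485]
orientation: [1.963, 2.453, -0.001]
wrist_force: [-0.2, -0.3, -0.1]
gripper_width: 0.999
grip_force: 0.0
t: 3.85
tool_pos: [0.5862, -0.2135, 0.1484]
orientation: [-0.943, -2.997, 0.001]
wrist_force: [0.1, 0.6, -0.4]
gripper_width: 0.996
grip_force: 0.0
t: 4.35
tool_pos: [0.5863, -0.2135, 0.1482]
orientation: [-0.101, -3.14, 0.001]
wrist_force: [0.2, -0.2, -0.4]
gripper_width: 0.99
grip_force: 0.0
[ 0.805  0.554 -0.75   1.777  0.445  0.988  1.385] [ 0.58626328 -0.2134683   0.14819129]
2273 [ 0.58546863 -0.20726625  0.04763067] [ 0.56245441 -0.23219775  0.0401288 ] [ 0.61138963 -0.18242036  0.04949831] 284.9978002639683 213.90277166739992
[0.00015577 0.00017166] -2.7230570951738877
277 [ 0.58706666 -0.20697867  0.0510041 ] [ 0.56967469 -0.22233618  0.04987639] [ 0.60869492 -0.19218737  0.05264952] 285.62093862815885 217.25992779783394
[8.40884089e-06 1.05542531e-04] 2.2890037898591933
toolx [-9.97949413e-01  6.40060107e-02  4.45877087e-04] tooly [ 6.40058553e-02  9.97949460e-01 -3.54442138e-04]
```

View pics/w2.png

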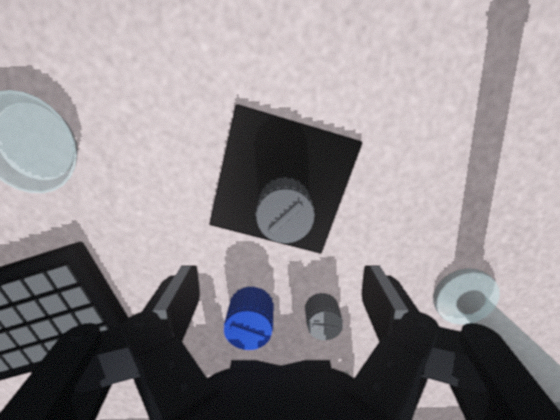

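The cap is now at (285,214), still upright on the mat. The two opposed views average to (0.5867, -0.209) with the rib at about 2.27 rad. I descend.

```bash
python3 -m pendant '{"offset":[[0,0.0045,0.02],[0,0.0045,0.04],[0,0.0045,0.06],[0,0.0045,0.075],[0,0.0045,0.08]],"twist":[0,0,0,0,0],"gripper":[0.085,0.085,0.085,0.085,0.085]}'; python3 -m pendant '{"offset":[[0,0,0.01],[0,0,0.02],[0,0,0.03],[0,0,0.034],[0,0,0.034]],"twist":[0,0,0,0,0],"gripper":[0.085,0.085,0.085,0.085,0.085]}'
```

```text
t: 4.9
tool_pos: [0.5866, -0.2075, 0.0669]
orientation: [-0.104, -3.138, -0.0]
wrist_force: [0.6, 0.3, 0.6]
gripper_width: 0.996
grip_force: 0.0
t: 5.4
tool_pos: [0.5872, -0.2071, 0.0337]
orientation: [-0.1, -3.139, -0.001]
wrist_force: [-0.0, 0.6, 0.1]
gripper_width: 0.994
grip_force: 0.0
```

```bash
python3 -m pendant '{"offset":[[0,0,0],[0,0,0],[0,0,0],[0,0,0],[0,0,0]],"twist":[0,0,0,0,0],"gripper":[0.07,0.06,0.052,0.045,0.04]}' 60; python3 -m pendant '{"offset":[[0,0,0],[0,0,0],[0,0,0],[0,0,0],[0,0,0]],"twist":[0,0,0,0,0],"gripper":[0.03,0.03,0.03,0.03,0.03]}';python3 -m pendant '{"offset":[[0,0,-0.03],[0,0,-0.07],[0,0,-0.12],[0,0,-0.17],[0,0,-0.22]],"twist":[0,0,0,0,0],"gripper":[0.03,0.03,0.03,0.03,0.03]}'
```

```text
t: 5.9
tool_pos: [0.5877, -0.2076, 0.0351]
orientation: [0.101, 3.139, -0.001]
wrist_force: [-2.9, -1.1, 8.9]
gripper_width: 0.544
grip_force: 60.5
t: 6.4
tool_pos: [0.5878, -0.2076, 0.0351]
orientation: [0.101, 3.139, -0.001]
wrist_force: [-2.6, -0.6, 9.3]
gripper_width: 0.544
grip_force: 60.5
t: 6.9
tool_pos: [0.5869, -0.207, 0.2564]
orientation: [-0.1, -3.14, -0.0]
wrist_force: [1.4, -0.7, -1.9]
gripper_width: 0.542
grip_force: 62.4
```

```bash
python3 -m pendant '{"offset":[[0.001,0.035,0],[0.002,0.08,0],[0.003,0.125,0],[0.004,0.17,0],[0.006,0.21,0]],"twist":[0,0,0,0,0],"gripper":[0.03,0.03,0.03,0.03,0.03]}';python3 -m pendant '{"offset":[[0.001,0.045,0],[0.002,0.09,0],[0.003,0.13,0],[0.004,0.165,0],[0.0057,0.175,0]],"twist":[0,0,0,0,0],"gripper":[0.03,0.03,0.03,0.03,0.03]}'
python3 - <<'E'
from h import *
s=monitor.get_state();print(np.round(s['qpos'],3),s['tool_pos'])
im,d=cams.grab_frame('wrist');save('w3.png',im);np.savez('w3.npz',im=im,d=d)
for t in ['spindle','cap']:
    for r in models.pinpoint('wrist',t): print(t,round(r['p'],2),np.round(r['position'],3))
P,u,v=pts('wrist',d,np.ones(d.shape,bool))
for lo,hi in [(.161,.17),(.174,.186)]:
    k=(P[:,2]>lo)&(P[:,2]<hi)&(np.hypot(P[:,0]-.556,P[:,1]-.178)<.03);Q=P[k]
    print(len(Q),Q.mean(0),Q.min(0),Q.max(0),u[k].mean(),v[k].mean())
    C=np.cov(Q[:,:2].T);w,V=np.linalg.eigh(C);print(w,np.arctan2(V[1,1],V[0,1]))
E
```

```text
t: 7.4
tool_pos: [0.5945, 0.0049, 0.2546]
orientation: [0.099, 3.14, 0.0]
wrist_force: [0.0, -0.7, -2.0]
gripper_width: 0.542
grip_force: 62.5
t: 7.9
tool_pos: [0.5993, 0.1823, 0.2546]
orientation: [-0.093, -3.14, -0.003]
wrist_force: [0.4, 0.1, -1.6]
gripper_width: 0.543
grip_force: 62.4
[ 0.256  0.475 -0.881  1.672  0.39   1.181  0.79 ] [0.59931662 0.18231099 0.25461874]
spindle 0.81 [0.557 0.178 0.166]
spindle 0.39 [ 0.71  -0.013 -0.004]
cap 0.73 [ 0.717 -0.179  0.002]
cap 0.72 [0.602 0.179 0.223]
1318 [0.55326191 0.17614512 0.1657276 ] [0.53749662 0.15793877 0.16106716] [0.57383383 0.19391931 0.16988643] 271.4157814871017 162.57056145675264
[7.49291299e-05 1.02602084e-04] -3.006627340148281
432 [0.55490104 0.17589426 0.17904733] [0.55099144 0.15971082 0.1742406 ] [0.55962323 0.19164262 0.18168967] 270.73148148148147 168.54861111111111
[3.42703252e-06 8.54789729e-05] 1.6658595889082746
```

View pics/w3.png

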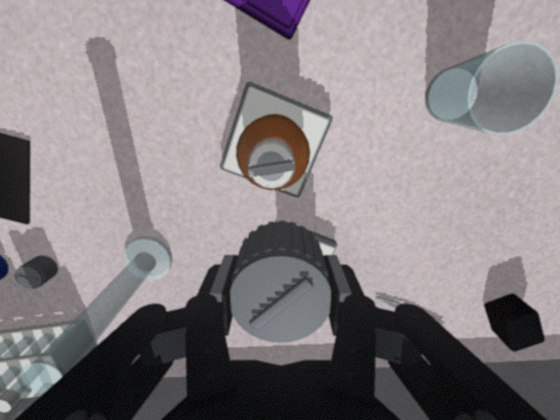

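The bar lies across the mouth at (271,167), nearly horizontal in the image, and the held cap's rib is tilted at (281,300). I'll measure the held cap in this same frame.

Run:
```python
from h import *
s=monitor.get_state();D=np.load('w3.npz');d=D['d'];im=D['im']
P,u,v=pts('wrist',d,np.ones(d.shape,bool))
k=(np.hypot(P[:,0]-.6,P[:,1]-.18)<.045)&(P[:,2]>.2)&(P[:,2]<.3)
z=P[k,2];print(np.histogram(z,bins=np.arange(.2,.3,.003)))
Rm=R.from_rotvec(s['orientation']).as_matrix()
zt=np.median(z[(z>.26)&(z<.28)]);print('top',zt, s['tool_pos'])
for lo,hi in [(zt-.004,zt+.0012),(zt+.0015,zt+.006)]:
    m=k&(P[:,2]>lo)&(P[:,2]<hi);Q=P[m];w,V=np.linalg.eigh(np.cov(Q[:,:2].T))
    print(len(Q),Q.mean(0),Q.min(0),Q.max(0),w,np.arctan2(V[1,1],V[0,1]),'tool',(Q.mean(0)-s['tool_pos'])@Rm)
print(np.arctan2(Rm[1,0],Rm[0,0]))
```

```text
(array([   0,    0,    0,    0,    0,    0,    0,    0,   32,  127,  159,
        156,  171,  172,  228,  307,  357,  391,  412,  457,  607,  644,
       6292, 1156,  260,  606,  206,  336,  538,  587,  999, 1856,  391]), array([0.2  , 0.203, 0.206, 0.209, 0.212, 0.215, 0.218, 0.221, 0.224,
       0.227, 0.23 , 0.233, 0.236, 0.239, 0.242, 0.245, 0.248, 0.251,
       0.254, 0.257, 0.26 , 0.263, 0.266, 0.269, 0.272, 0.275, 0.278,
       0.281, 0.284, 0.287, 0.29 , 0.293, 0.296, 0.299]))
top 0.26712309667208756 [0.6000576  0.17787978 0.25420595]
6737 [0.59724344 0.1799634  0.26682835] [0.57555533 0.14368665 0.26312674] [0.62399177 0.21720353 0.26831444] [0.00015826 0.00019727] 1.3174715220290545 tool [ 0.00294237  0.00189975 -0.01262218]
1354 [0.59690858 0.18049184 0.27018677] [0.58115709 0.14367468 0.26862352] [0.61335681 0.21734871 0.27311826] [5.01710385e-05 3.04615168e-04] 1.641427346689022 tool [ 0.00331053  0.00240523 -0.01598065]
3.0789276423412164
```

```bash
cat > meas.py <<'E'
from h import *
def line(Q):
    w,V=np.linalg.eigh(np.cov(Q[:,:2].T));return np.arctan2(V[1,1],V[0,1])%np.pi
def run(name,dock=True):
    s=monitor.get_state();im,d=cams.grab_frame('wrist');save(name,im)
    P,u,v=pts('wrist',d,np.ones(d.shape,bool))
    Rm=R.from_rotvec(s['orientation']).as_matrix();T=(P-s['tool_pos'])@Rm
    print('tcp',s['tool_pos'],'yaw',np.arctan2(Rm[1,0],Rm[0,0]),'q7',s['qpos'][6],'F',s['wrist_force'],'M',s['moment'])
    c=(np.hypot(T[:,0],T[:,1])<.03)&(abs(T[:,1]-.002)<.019)&(T[:,2]>-.03)
    zt=np.median(T[c&(T[:,2]<-.005),2])
    top=c&(abs(T[:,2]-zt)<.0012);rib=c&(T[:,2]<zt-.0016)&(T[:,2]>zt-.005)
    mid=top&(abs(T[:,1]-.002)<.006)
    print('cap top',zt,'x extent',T[mid,0].min(),T[mid,0].max(),'rib c',T[rib].mean(0),'n',rib.sum(),'rib world ang',line(P[rib]))
    k=(P[:,2]>.174)&(P[:,2]<.186)&(np.hypot(P[:,0]-.556,P[:,1]-.176)<.03)
    if k.sum()>50:
        Q=P[k];t=T[k];mm=(t.min(0)+t.max(0))/2
        print('bar',k.sum(),'world',Q.mean(0),'ang',line(Q),'tool mean',t.mean(0),'mid',mm)
        r=(P[:,2]>.161)&(P[:,2]<.170)&(np.hypot(P[:,0]-.556,P[:,1]-.176)<.03);t=T[r]
        print('rim tool mid',(np.percentile(t,1,0)+np.percentile(t,99,0))/2)
E
python3 -c "
import meas;meas.run('w4.png')"
```

```text
tcp [0.6000576  0.17787978 0.25420595] yaw 3.0789276423412164 q7 0.793230526816032 F [ 0.9859406   0.16177158 -1.19610559] M [-0.01705193  0.04028213 -0.01012085]
cap top -0.012757573362550356 x extent -0.024725959707732822 0.024336925102482462 rib c [ 0.00087956  0.00111487 -0.01558867] n 900 rib world ang 2.2619612184442603
bar 437 world [0.55451062 0.17909981 0.17941883] ang 1.6702231394066274 tool mean [ 0.04551473 -0.00161363  0.07479929] mid [ 0.04509644 -0.00180052  0.07608372]
rim tool mid [ 0.04552656 -0.00157412  0.08881498]
```

```bash
python3 -m pendant '{"offset":[[0.01,-0.001,0],[0.02,-0.002,0],[0.03,-0.003,0],[0.04,-0.003,0],[0.045,-0.0031,0]],"twist":[0.14,0.28,0.42,0.55,0.592],"gripper":[0.03,0.03,0.03,0.03,0.03]}';python3 -m pendant '{"offset":[[0,0,0.01],[0,0,0.018],[0,0,0.018],[0,0,0.018],[0,0,0.018]],"twist":[0,0,0,0,0],"gripper":[0.03,0.03,0.03,0.03,0.03]}'
python3 -c "
import meas;meas.run('w5.png')
from h import *
im,d=cams.grab_frame('side');im2,d2=cams.grab_frame('scene')
f=lambda i,u,v:cv2.resize(i[v-50:v+50,u-50:u+50],(400,400),interpolation=cv2.INTER_CUBIC)
save('s5.png',np.hstack([f(im,240,205),f(im2,344,185)]))"
```

```text
t: 8.6
tool_pos: [0.5549, 0.1756, 0.2545]
orientation: [1.023, 2.97, -0.001]
wrist_force: [-0.1, 0.2, -1.8]
gripper_width: 0.545
grip_force: 62.5
t: 9.1
tool_pos: [0.5555, 0.1775, 0.2363]
orientation: [-1.011, -2.974, -0.0]
wrist_force: [-0.2, -0.2, -2.2]
gripper_width: 0.542
grip_force: 62.5
tcp [0.55545766 0.17746912 0.23632014] yaw 2.486053650019451 q7 0.23174070651871317 F [-0.21395406 -0.15433336 -2.22307987] M [ 0.00446185 -0.02001243  0.02494404]
cap top -0.012945468208607175 x extent -0.02346865441345213 0.025516532736612252 rib c [ 0.00215192  0.00146443 -0.01574735] n 888 rib world ang 1.668828474558748
bar 56 world [0.55224054 0.19467841 0.17823743] ang 0.6736594048779208 tool mean [0.01302176 0.01166923 0.05808936] mid [0.01275845 0.01102204 0.05850781]
rim tool mid [0.01222633 0.00170104 0.07097694]
```

View pics/s5.png

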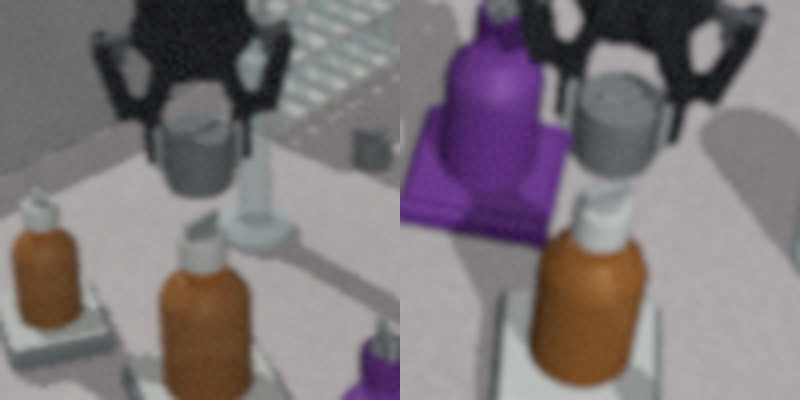

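Both views show the cap held directly above the bottle's mouth, with rib and bar parallel (1.669 against 1.670). I descend in small steps and watch the force.

```bash
python3 -m pendant '{"offset":[[0,0,0.01],[0,0,0.02],[0,0,0.03],[0,0,0.035],[0,0,0.035]],"twist":[0,0,0,0,0],"gripper":[0.03,0.03,0.03,0.03,0.03]}' | egrep 'pos|wrist';python3 -m pendant '{"offset":[[0,0,0.002],[0,0,0.004],[0,0,0.006],[0,0,0.006],[0,0,0.006]],"twist":[0,0,0,0,0],"gripper":[0.03,0.03,0.03,0.03,0.03]}'
```

```text
tool_pos: [0.5548, 0.1773, 0.2002]
wrist_force: [-0.3, -0.7, -2.1]
t: 10.25
tool_pos: [0.5553, 0.1775, 0.1954]
orientation: [1.012, 2.974, 0.0]
wrist_force: [0.1, 1.5, -2.2]
gripper_width: 0.543
grip_force: 62.5
```

```bash
python3 -m pendant '{"offset":[[0,0,0.001],[0,0,0.002],[0,0,0.003],[0,0,0.003],[0,0,0.003]],"twist":[0,0,0,0,0],"gripper":[0.03,0.03,0.03,0.03,0.03]}' | egrep 'pos|wrist';python3 -m pendant '{"offset":[[0,0,0.001],[0,0,0.002],[0,0,0.003],[0,0,0.003],[0,0,0.003]],"twist":[0,0,0,0,0],"gripper":[0.03,0.03,0.03,0.03,0.03]}'| egrep 'pos|wrist'
```

```text
tool_pos: [0.5552, 0.1775, 0.1923]
wrist_force: [-0.5, 1.0, -2.1]
tool_pos: [0.5552, 0.1775, 0.1893]
wrist_force: [0.1, 0.7, -1.6]
```

```bash
python3 -m pendant '{"offset":[[0,0,0.001],[0,0,0.002],[0,0,0.003],[0,0,0.004],[0,0,0.004]],"twist":[0,0,0,0,0],"gripper":[0.03,0.03,0.03,0.03,0.03]}' | egrep 'pos|wrist';python3 -m pendant '{"offset":[[0,0,0.001],[0,0,0.002],[0,0,0.003],[0,0,0.003],[0,0,0.003]],"twist":[0,0,0,0,0],"gripper":[0.03,0.03,0.03,0.03,0.03]}'| egrep 'pos|wrist'
```

```text
tool_pos: [0.5551, 0.1775, 0.1852]
wrist_force: [0.5, -0.6, -2.3]
tool_pos: [0.5552, 0.1775, 0.1823]
wrist_force: [-0.2, 0.5, -1.7]
```

```bash
python3 -m pendant '{"offset":[[0,0,0.001],[0,0,0.002],[0,0,0.002],[0,0,0.002],[0,0,0.002]],"twist":[0,0,0,0,0],"gripper":[0.03,0.03,0.03,0.03,0.03]}' | egrep 'pos|wrist';python3 -m pendant '{"offset":[[0,0,0.0005],[0,0,0.001],[0,0,0.001],[0,0,0.001],[0,0,0.001]],"twist":[0,0,0,0,0],"gripper":[0.03,0.03,0.03,0.03,0.03]}'| egrep 'pos|wrist'; python3 -c "
import meas;meas.run('w6.png')"
```

```text
tool_pos: [0.5552, 0.1775, 0.1804]
wrist_force: [0.1, 0.2, -1.8]
tool_pos: [0.5552, 0.1775, 0.1793]
wrist_force: [0.4, 0.2, -2.3]
tcp [0.55522947 0.17746797 0.17935   ] yaw 2.4857280474531107 q7 0.18284804248126013 F [ 0.36630584  0.18499367 -2.31791854] M [ 0.00974418 -0.04124474  0.0365822 ]
cap top -0.012829411071727933 x extent -0.023489055166131832 0.02532381527067707 rib c [ 0.00212394  0.00140342 -0.01567513] n 893 rib world ang 1.6736059636741276
bar 1230 world [0.53893435 0.18876768 0.1806437 ] ang 0.9808336652419339 tool mean [ 0.01980532 -0.00098217 -0.00129341] mid [ 0.01692201 -0.00054999 -0.00065484]
rim tool mid [ 0.01833443 -0.00026381  0.01383344]
```

The cap's underside is at about 0.150 m with no load on it. I release it so it drops home, then turn the wrist back for a fresh grasp with the full clockwise range.

```bash
python3 -m pendant '{"offset":[[0,0,0],[0,0,0],[0,0,0],[0,0,0],[0,0,0]],"twist":[0,0,0,0,0],"gripper":[0.06,0.07,0.08,0.085,0.085]}' | egrep 'pos|wrist|width'
python3 -m pendant '{"offset":[[0,0,0],[0,0,0],[0,0,0],[0,0,0],[0,0,0]],"twist":[-0.14,-0.29,-0.44,-0.59,-0.74],"gripper":[0.085,0.085,0.085,0.085,0.085]}' | egrep 'pos|wrist'
python3 -m pendant '{"offset":[[0,0,0],[0,0,0],[0,0,0],[0,0,0],[0,0,0]],"twist":[-0.14,-0.29,-0.44,-0.59,-0.74],"gripper":[0.085,0.085,0.085,0.085,0.085]}' | egrep 'pos|wrist'
python3 -m pendant '{"offset":[[0,0,0],[0,0,0],[0,0,0],[0,0,0],[0,0,0]],"twist":[-0.14,-0.29,-0.44,-0.59,-0.74],"gripper":[0.085,0.085,0.085,0.085,0.085]}' | egrep 'pos|wrist'
python3 -c "
import meas;meas.run('w7.png')"
```

```text
tool_pos: [0.5552, 0.1775, 0.1794]
wrist_force: [-0.3, 0.2, 1.0]
gripper_width: 0.999
tool_pos: [0.5553, 0.1774, 0.1794]
wrist_force: [-0.4, 0.3, 0.2]
tool_pos: [0.5553, 0.1774, 0.1794]
wrist_force: [0.1, 0.5, -0.9]
tool_pos: [0.5553, 0.1773, 0.1793]
wrist_force: [-0.3, -0.7, 0.7]
tcp [0.55527605 0.17734304 0.17927309] yaw -1.5715350209212073 q7 2.1746435364159145 F [-0.26843735 -0.69499848  0.73250647] M [-0.00583338 -0.0130173   0.01525258]
cap top -0.01260307111474821 x extent -0.02525071406912844 0.02298226850703288 rib c [ 0.00026589  0.00040673 -0.01544377] n 865 rib world ang 1.6825952332064467
bar 1112 world [0.55467329 0.15887593 0.1808545 ] ang 3.1304840727808267 tool mean [ 0.01846729  0.00058936 -0.00158439] mid [ 0.0120402   0.0005026  -0.00073017]
rim tool mid [0.01618396 0.00046844 0.01378867]
```

View pics/w7.png

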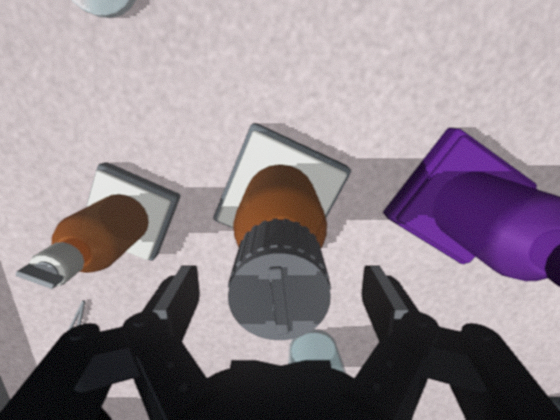

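The cap is home: its top is at 0.192 m and its rib at 1.68 rad, seen at (279,297). I re-grip it with 40 N.

```bash
python3 -m pendant '{"offset":[[-0.001,-0.001,0],[-0.001,-0.001,0],[-0.001,-0.001,0],[-0.001,-0.001,0],[-0.001,-0.001,0]],"twist":[0,0,0,0,0],"gripper":[0.07,0.06,0.055,0.05,0.045]}' 40
cat > m.py <<'E'
from h import *
L=[]
s=monitor.get_state();Rm=R.from_rotvec(s['orientation']).as_matrix()
print('t',round(s['t'],2),'Mz',round(s['moment'][2],3),'F',np.round(s['wrist_force'],1),'yaw',round(np.arctan2(Rm[1,0],Rm[0,0]),3),'q7',round(s['qpos'][6],3),'e7',round(s['effort'][6],3),'z',round(s['tool_pos'][2],4))
E
python3 m.py;python3 -m pendant '{"offset":[[0,0,0],[0,0,0],[0,0,0],[0,0,0],[0,0,0]],"twist":[0,0,0,0,0],"gripper":[0.03,0.03,0.03,0.03,0.03]}'; python3 m.py
python3 -m pendant '{"offset":[[0,0,0],[0,0,0],[0,0,0],[0,0,0],[0,0,0]],"twist":[0.03,0.06,0.09,0.12,0.15],"gripper":[0.03,0.03,0.03,0.03,0.03]}' >/dev/null; python3 m.py
python3 -m pendant '{"offset":[[0,0,0],[0,0,0],[0,0,0],[0,0,0],[0,0,0]],"twist":[0.03,0.06,0.09,0.12,0.15],"gripper":[0.03,0.03,0.03,0.03,0.03]}' >/dev/null; python3 m.py
```

```text
t: 15.85
tool_pos: [0.5562, 0.1785, 0.1796]
orientation: [-2.213, 2.23, -0.0]
wrist_force: [-1.7, -0.4, 3.7]
gripper_width: 0.548
grip_force: 40.4
t 15.85 Mz -0.055 F [-1.7 -0.4  3.7] yaw -1.579 q7 2.167 e7 -0.057 z 0.1796
t: 16.35
tool_pos: [0.5563, 0.1785, 0.1796]
orientation: [-2.213, 2.229, -0.0]
wrist_force: [-2.1, -0.1, 5.3]
gripper_width: 0.554
grip_force: 40.5
t 16.35 Mz -0.025 F [-2.1 -0.1  5.3] yaw -1.578 q7 2.167 e7 0.037 z 0.1796
t 16.85 Mz 0.087 F [ 0.2 -0.8  5.9] yaw -1.729 q7 2.036 e7 0.82 z 0.1796
t 17.35 Mz 0.022 F [ 1.  -0.9  4.9] yaw -1.88 q7 1.905 e7 0.82 z 0.1796
```

```bash
python3 -m pendant '{"offset":[[0,0,0],[0,0,0],[0,0,0],[0,0,0],[0,0,0]],"twist":[0.03,0.06,0.09,0.12,0.15],"gripper":[0.03,0.03,0.03,0.03,0.03]}' >/dev/null; python3 m.py
python3 -m pendant '{"offset":[[0,0,0],[0,0,0],[0,0,0],[0,0,0],[0,0,0]],"twist":[0.03,0.06,0.09,0.12,0.15],"gripper":[0.03,0.03,0.03,0.03,0.03]}' >/dev/null; python3 m.py
python3 -m pendant '{"offset":[[0,0,0],[0,0,0],[0,0,0],[0,0,0],[0,0,0]],"twist":[0.03,0.06,0.09,0.12,0.15],"gripper":[0.03,0.03,0.03,0.03,0.03]}' >/dev/null; python3 m.py
```

```text
t 17.85 Mz 0.026 F [ 0.6 -1.4  5.7] yaw -2.03 q7 1.775 e7 0.82 z 0.1796
t 18.35 Mz 0.062 F [ 1.3 -2.5  5.8] yaw -2.18 q7 1.644 e7 0.821 z 0.1796
t 18.85 Mz 0.086 F [ 0.7 -2.9  6.5] yaw -2.33 q7 1.513 e7 0.823 z 0.1796
```

```bash
python3 -m pendant '{"offset":[[0,0,0],[0,0,0],[0,0,0],[0,0,0],[0,0,0]],"twist":[0.02,0.04,0.06,0.08,0.1],"gripper":[0.03,0.03,0.03,0.03,0.03]}' >/dev/null; python3 m.py
python3 -m pendant '{"offset":[[0,0,0],[0,0,0],[0,0,0],[0,0,0],[0,0,0]],"twist":[0.02,0.04,0.06,0.08,0.1],"gripper":[0.03,0.03,0.03,0.03,0.03]}' >/dev/null; python3 m.py
python3 -m pendant '{"offset":[[0,0,0],[0,0,0],[0,0,0],[0,0,0],[0,0,0]],"twist":[0.02,0.04,0.06,0.08,0.1],"gripper":[0.03,0.03,0.03,0.03,0.03]}' >/dev/null; python3 m.py
python3 -m pendant '{"offset":[[0,0,0],[0,0,0],[0,0,0],[0,0,0],[0,0,0]],"twist":[0.02,0.04,0.06,0.08,0.1],"gripper":[0.03,0.03,0.03,0.03,0.03]}' >/dev/null; python3 m.py
```

```text
t 19.35 Mz 0.017 F [-0.7 -2.9  6. ] yaw -2.43 q7 1.425 e7 0.535 z 0.1796
t 19.85 Mz 0.102 F [-0.3 -3.5  6.7] yaw -2.53 q7 1.338 e7 0.535 z 0.1796
t 20.35 Mz 0.116 F [-1.1 -4.1  5.6] yaw -2.63 q7 1.25 e7 0.536 z 0.1796
t 20.85 Mz 0.081 F [-1.7 -3.3  7.2] yaw -2.73 q7 1.162 e7 0.537 z 0.1796
```

```bash
python3 -m pendant '{"offset":[[0,0,0],[0,0,0],[0,0,0],[0,0,0],[0,0,0]],"twist":[0.02,0.04,0.06,0.08,0.1],"gripper":[0.03,0.03,0.03,0.03,0.03]}' >/dev/null; python3 m.py
python3 -m pendant '{"offset":[[0,0,0],[0,0,0],[0,0,0],[0,0,0],[0,0,0]],"twist":[0.02,0.04,0.06,0.08,0.1],"gripper":[0.03,0.03,0.03,0.03,0.03]}' >/dev/null; python3 m.py
python3 -m pendant '{"offset":[[0,0,0],[0,0,0],[0,0,0],[0,0,0],[0,0,0]],"twist":[0.02,0.04,0.06,0.08,0.1],"gripper":[0.03,0.03,0.03,0.03,0.03]}' >/dev/null; python3 m.py
```

```text
t 21.35 Mz 0.028 F [-0.3 -3.   6.6] yaw -2.829 q7 1.073 e7 0.527 z 0.1796
t 21.85 Mz 0.236 F [-1.2 -1.5  6.7] yaw -2.929 q7 0.985 e7 0.323 z 0.1796
t 22.35 Mz 0.403 F [-0.5 -4.1  7. ] yaw -3.029 q7 0.897 e7 0.17 z 0.1796
```

```bash
python3 -c "
import meas;meas.run('w8.png')"
```

```text
tcp [0.55643103 0.17802401 0.17958933] yaw -3.0290352477313824 q7 0.8965643635294696 F [-0.47090986 -4.08010306  7.02562744] M [-0.79631448  0.23389413  0.40252971]
cap top -0.012337763480902007 x extent -0.02209488052243797 0.027034744217034473 rib c [ 0.00367499  0.0020475  -0.0151906 ] n 869 rib world ang 0.22821748674959785
bar 1291 world [0.53638528 0.17365812 0.18081167] ang 1.8543420659523766 tool mean [ 0.02040874 -0.00208771 -0.00122959] mid [ 0.01743547 -0.00255485 -0.00042907]
rim tool mid [ 0.01942978 -0.00036146  0.01406825]
```

The stop was reached at a yaw of about -2.83 and the torque is rising, with no slip in the grip. I continue toward the click.

```bash
python3 -m pendant '{"offset":[[0,0,0],[0,0,0],[0,0,0],[0,0,0],[0,0,0]],"twist":[0.02,0.04,0.06,0.08,0.1],"gripper":[0.03,0.03,0.03,0.03,0.03]}' >/dev/null; python3 m.py
python3 -m pendant '{"offset":[[0,0,0],[0,0,0],[0,0,0],[0,0,0],[0,0,0]],"twist":[0.02,0.04,0.06,0.08,0.1],"gripper":[0.03,0.03,0.03,0.03,0.03]}' >/dev/null; python3 m.py
python3 -m pendant '{"offset":[[0,0,0],[0,0,0],[0,0,0],[0,0,0],[0,0,0]],"twist":[0.02,0.04,0.06,0.08,0.1],"gripper":[0.03,0.03,0.03,0.03,0.03]}' >/dev/null; python3 m.py
python3 -m pendant '{"offset":[[0,0,0],[0,0,0],[0,0,0],[0,0,0],[0,0,0]],"twist":[0.02,0.04,0.06,0.08,0.1],"gripper":[0.03,0.03,0.03,0.03,0.03]}' >/dev/null; python3 m.py
python3 -c "
import meas;meas.run('w9.png')"
```

```text
t 22.9 Mz 0.037 F [-0.3 -3.4  6.7] yaw -3.129 q7 0.808 e7 0.461 z 0.1796
t 23.4 Mz 0.064 F [-0.9 -4.1  6.7] yaw 3.054 q7 0.719 e7 0.532 z 0.1796
t 23.9 Mz -0.035 F [-2.  -5.   7.3] yaw 2.953 q7 0.629 e7 0.601 z 0.1796
t 24.4 Mz 0.231 F [-1.  -5.6  7.2] yaw 2.854 q7 0.54 e7 0.363 z 0.1796
tcp [0.55642266 0.17759685 0.17956755] yaw 2.853628419917361 q7 0.5401513177312209 F [-1.04665361 -5.58290558  7.18021872] M [-1.1463655   0.17248445  0.23106116]
cap top -0.012347618786182873 x extent -0.021308690190726245 0.027578004664949616 rib c [ 0.00458067  0.00158065 -0.01521559] n 873 rib world ang 2.9681330002406763
bar 1269 world [0.53539621 0.18174219 0.18075857] ang 1.4262084718141903 tool mean [ 0.02133716 -0.0019982  -0.00120273] mid [ 0.01797621 -0.00239377 -0.00042779]
rim tool mid [ 2.00735671e-02 -7.31316916e-05  1.40470508e-02]
```

The first click shows as the torque falling from 0.40 to about 0.04. I take it one more click, so it ends mid-window at about 1.04 rad of slip.

```bash
python3 -m pendant '{"offset":[[0,0,0],[0,0,0],[0,0,0],[0,0,0],[0,0,0]],"twist":[0.02,0.04,0.06,0.08,0.1],"gripper":[0.03,0.03,0.03,0.03,0.03]}' >/dev/null; python3 m.py
python3 -m pendant '{"offset":[[0,0,0],[0,0,0],[0,0,0],[0,0,0],[0,0,0]],"twist":[0.02,0.04,0.06,0.08,0.1],"gripper":[0.03,0.03,0.03,0.03,0.03]}' >/dev/null; python3 m.py
python3 -m pendant '{"offset":[[0,0,0],[0,0,0],[0,0,0],[0,0,0],[0,0,0]],"twist":[0.02,0.04,0.06,0.08,0.1],"gripper":[0.03,0.03,0.03,0.03,0.03]}' >/dev/null; python3 m.py
python3 -m pendant '{"offset":[[0,0,0],[0,0,0],[0,0,0],[0,0,0],[0,0,0]],"twist":[0.02,0.04,0.06,0.08,0.1],"gripper":[0.03,0.03,0.03,0.03,0.03]}' >/dev/null; python3 m.py
```

```text
t 24.95 Mz 0.378 F [-2.1 -5.9  8. ] yaw 2.754 q7 0.451 e7 0.228 z 0.1796
t 25.45 Mz 0.057 F [-1.2 -7.6  7.7] yaw 2.653 q7 0.361 e7 0.503 z 0.1795
t 25.95 Mz -0.039 F [-3.1 -7.9  8.7] yaw 2.553 q7 0.271 e7 0.579 z 0.1795
t 26.45 Mz -0.048 F [-1.6 -6.   8.7] yaw 2.453 q7 0.181 e7 0.606 z 0.1796
```

The second click is confirmed, and the slip is about 1.0 rad. I release and lift away.

```bash
python3 -m pendant '{"offset":[[0,0,0],[0,0,0],[0,0,0],[0,0,0],[0,0,0]],"twist":[0,0,0,0,0],"gripper":[0.06,0.07,0.085,0.085,0.085]}' | egrep 'pos|wrist|width'
python3 -m pendant '{"offset":[[0,0,-0.01],[0,0,-0.03],[0,0,-0.06],[0,0,-0.09],[0,0,-0.1]],"twist":[0,0,0,0,0],"gripper":[0.085,0.085,0.085,0.085,0.085]}'
python3 -m pendant '{"offset":[[-0.03,0,0],[-0.05,0,0],[-0.05,0,0],[-0.05,0,0],[-0.05,0,0]],"twist":[0,0,0,0,0],"gripper":[0.085,0.085,0.085,0.085,0.085]}' |egrep 'pos|wrist'
python3 - <<'E'
from h import *
from meas import line
im,d=cams.grab_frame('wrist');save('w10.png',im)
P,u,v=pts('wrist',d,np.ones(d.shape,bool))
k=np.hypot(P[:,0]-.556,P[:,1]-.178)<.035
t=P[k&(P[:,2]>.188)&(P[:,2]<.1935)];r=P[k&(P[:,2]>.1938)&(P[:,2]<.2)]
print('top',len(t),t.mean(0),'spread',t[:,2].std(),'rib',len(r),line(r) if len(r)>20 else 0)
E
```

```text
tool_pos: [0.5562, 0.1786, 0.1793]
wrist_force: [0.2, 0.4, 0.1]
gripper_width: 0.993
t: 27.45
tool_pos: [0.5571, 0.1792, 0.2831]
orientation: [1.055, 2.956, 0.004]
wrist_force: [-0.0, -0.1, -0.3]
gripper_width: 0.992
grip_force: 0.0
tool_pos: [0.5944, 0.1473, 0.279]
wrist_force: [0.5, 0.1, -0.2]
top 2913 [0.55367323 0.18110433 0.19199198] spread 0.0006528130847615902 rib 395 2.5466103847033743
```

View pics/w10.png

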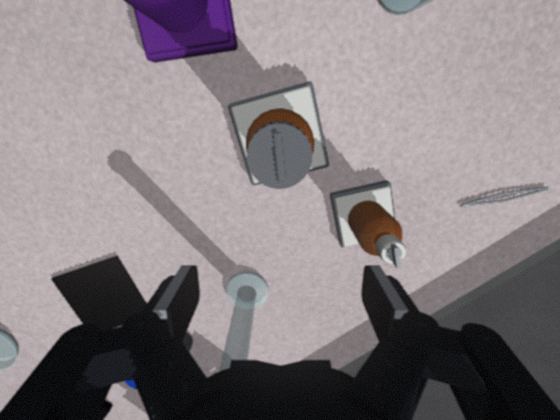

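The cap sits upright at (281,153) with its top at 0.192 m, which is fully home. The jaws are open and clear, and the rib stayed at about 2.55 rad after release. I hand the job in.

```bash
python3 -c "
from h import *
print(env.close_job())"
```

```text
the job is handed in; nothing more can be done
None
```

The grey click cap is fully home on the large amber bottle, turned clockwise through two clicks (about 1.0 rad of slip by my estimate) and released, and the job is handed in; the hand-in gave no verdict.

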